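# Free the second leaf of the reagent cupboard

## Task

The bench cupboard's two doors must both be free so that a wide tray can go in. First pull the right-hand door (as the robot faces it; the one carrying the cover hood) by its handle until it stands wide open, about square to the cupboard's front; then lift the bolt knob that its hood was hiding, on top of the other door, all the way up so that this door is unbolted. Leave the right-hand door open and the bolt up, and let go.

Things in the scene. Friction and masses are not known exactly. Their poses are not given: they have to be found in the camera images.
- cupboard: Grey bench cupboard, 440 mm wide, 200 mm deep, top 240 mm above the bench. Origin: centre of its underside; x points from the doors to the back, y to the left seen from the robot. A pair of doors in front, each 219 x 18 mm, tops level with the cupboard's, alike dark handles, each hinged at the outer side edge. The left (passive) door is bolted to the sill.
- active_door (a joint): Angle of the right-hand door, rad: 0 shut, grows as its free edge swings to the robot; 1.57 square, 1.9 stop. Stays where left; 2 to 4 N at the handle move it. On its free edge it has a cover strip and, on top, a sheet hood 36 mm high, 70 mm long, that reaches 51 mm over the other door and hides the bolt knob; under it the knob cannot rise.
- active_handle (a point): Grip point of the right door's handle: upright bar, 12 mm thick, 110 mm long, both ends bent back to the door, top level with the door's. The point is on its axis, 10 mm below the top, 230 mm above the bench, 35 mm off the door. Axes turn with the door: x into it, y from hinge to free edge, z up. Hinge line at x +0.044, y -0.135 m in them. Pinch from above, fingers apart along y.
- flush_bolt (a joint): Lift of the left door's bolt, m: 0 down (bolted), 0.025 at its upper stop; its foot leaves the sill at about 0.016. About 5 N lift it; it stays where it is left.
- bolt_knob (a point): Point on the axis of the bolt's round steel knob, 22 mm diameter, 24 mm tall: 8 mm below its top, 16 mm above its underside, 260 mm above the bench with the bolt down (20 mm above the door's top). It stands on the left door's top edge, 30 mm from where the doors meet. Pinch it from above, in any direction, and pull up.

How it is judged:
By the outcome, as a careful person would: the job done as asked, in the order asked, and still so for the second after the job is handed in, with the robot touching nothing.
It also fails if it takes over 42 s, if anything falls off the work surface, if the arm or the gripper's body presses on something with over 40 N, if the wrist force passes 120 N, or if a joint passes its speed limit or range.

## Robot

A 7-joint arm with a two-finger parallel gripper is mounted at the origin on the work surface. World frame = base frame: x ahead of the robot, y to its left, z up, the work surface at z = 0. Lengths are in m, angles in degrees, forces in N, time in s.
With the tool pointing down it reaches from about 0.425 to 0.875 m from the base axis. Payload 4.7 kg.
Tool frame: the origin (TCP) lies at the very end of the fingers, on their centre line; the grasp point (between the pads) lies 19 mm behind it; z points along the fingers, y is the direction in which the jaws open and shut (so a half turn about z gives the same grasp; the last joint's range is limited). The gripper opens to 87 mm and grips with 3 to 60 N. Pads are 19 mm wide; open, the fingers measure 117 mm over their backs; the gripper's body (75 mm by 190 mm) begins 51 mm behind the grasp point.
Start: joints at [-66.744, 18.392, -4.016, 83.108, 1.295, 78.541, -3.26], TCP at [0.248, 0.601, 0.223] pointing down, gripper open.
Joint ranges: [-163.93, 163.93], [-17.29, 119.83], [-79.2, 71.16], [3.27, 140.29], [-89.18, 269.18], [5.43, 117.66], [-154.24, 154.24]. Speed limits (degrees/s): [147.25, 147.25, 180, 180, 180, 180, 180].

## Interface

Orientations are given as [roll, pitch, yaw] about the fixed x, y, z axes, in that order (R = Rz(yaw) Ry(pitch) Rx(roll)).
In Python, from cell import sensors, imaging, ticket gives the robot as it stands.
- The arm moves only by the tool carry_out, never from a script. Its argument "plan" is a list of rows, each an object of numbers: "fingers": the closure, from -1 (fully open) to 1 (shut); "dx", "dy", "dz": the shift along the tool's x, y, z normalised to -1 to 1, where 1 is 0.03 m; "rx", "ry", "rz": the turn, a rotation vector about the tool's x, y, z normalised to -1 to 1, where 1 is 10 degrees. A call has 1 to 12 rows; each row shifts and turns the commanded pose from where the row before left it, along the tool's axes as they then stand; what a row does not reach is not made up. A row lasts 1/8 s, in which the tool goes at most 62.5 mm and 10.7 degrees, less where a joint would pass 70% of its speed; a pose out of reach is approached as far as the arm can. A call with a number of a shift or a turn outside -1 to 1 is refused whole. A call with a gripper value outside its range is refused whole. The fingers move at their own pace and stop on an object; "force" is the grip in N (left out, the last holds). Time passes only in rows, so rows that do not move let the fingers close. It gives the time, the measured TCP pose, the force and the opening at its end, in the units of the state.
- sensors.get_obs(): the state, without advancing time (a new reading comes with each control period).
- imaging.read_camera(name): name is "scene" or "top" or "wrist"; returns a dict with "color" (400x640x3 uint8, red, green, blue), "mtx" (3x3 intrinsics, pixels), "extrinsics" (4x4, takes a point from world to camera coordinates); the wrist camera has in their place "tool_from_camera" (4x4, takes a point from camera to tool coordinates, whose origin is the TCP and whose axes are the flange's). Camera axes: x right, y down, z forward; pixel columns grow to the right and rows downward; lengths in m; the calibration is good to about 2 mm. A picture is of the moment at which its call begins: read the wrist's pose just before it. There is no depth.
- ticket.sign_off(): hands the job in, once; it reports no verdict.
The state is a dict: "time_s": time; "qpos": joint angles; "joint_velocities": joint speeds; "effort": joint torques, N m; "tool_pos": TCP position; "tool_rot": TCP orientation; "force": force on the tool from outside, world axes, zero at the start; "wrist_torque": the same for the moment, N m; "grip_width": finger opening in m.
Only numpy, scipy, OpenCV 4.12 (cv2) and the standard library are available. Lean on these libraries where they do the work, as an engineer would, in place of code of your own. Each camera call takes 0.05 s, during which the arm holds its last target.

## Working session

There is one attempt and no reset: what is moved stays moved. The work goes in short steps, Python scripts to look and compute and a tool call to move; the robot and the scene stay as the last step left them, time stands still between calls to the robot, and variables do not carry over. Pictures are saved under pics/ and viewed, and the job is handed in when it is done.

Besides the shell and the picture viewer there is one more tool, called by a JSON object that holds its "op" and its "data", one argument or row to a line. carry_out: Moves the arm, as the interface text tells. Scaled input: -1 to 1 covers 0.03 m each way for a shift and 10 degrees each way for a turn. Its arguments: {"type":"object","properties":{"plan":{"type":"array"},"force":{"type":"number"}},"required":["plan"]}

```bash
ls; mkdir -p pics; python3 - <<'E'
from cell import sensors, imaging
import cv2
o=sensors.get_obs();print(o)
for n in ["scene","top","wrist"]:
    d=imaging.read_camera(n);cv2.imwrite(f"pics/{n}0.png",d["color"][:,:,::-1])
    print(n,d["mtx"],d.get("extrinsics",d.get("tool_from_camera")))
E
```

```text
pics
{'time_s': 0.0, 'qpos': array([-66.74331465,  18.43820332,  -4.01575074,  83.17461205,
         1.29442131,  78.53833721,  -3.25940413]), 'joint_velocities': array([ 0.08432039,  0.05505565, -0.05128682,  0.09488605,  0.04050978,
       -0.02822027, -0.04515192]), 'effort': array([ 3.54800859e-04, -4.91295433e+01, -4.03698161e-01, -3.12528348e+01,
       -6.39633369e-02,  4.39421798e-02,  1.74645506e-04]), 'tool_pos': array([0.24804367, 0.60023113, 0.22147376]), 'tool_rot': array([-1.79894055e+02,  4.98444038e-03,  1.57553751e+02]), 'force': array([ 0.16022952, -0.05385539,  0.264331  ]), 'wrist_torque': array([-0.00666699, -0.00284681,  0.02933041]), 'grip_width': 0.08697349460260548}
scene [[371.89828614   0.         317.64130587]
 [  0.         371.89828614 198.40298722]
 [  0.           0.           1.        ]] [[-0.08997647  0.9959408   0.0024802   0.13722713]
 [ 0.93554587  0.08537371 -0.34273205 -0.56816638]
 [-0.34155257 -0.02851748 -0.93942993  1.04497143]
 [ 0.          0.          0.          1.        ]]
top [[450.41093348   0.         326.2414204 ]
 [  0.         450.41093348 196.09715444]
 [  0.           0.           1.        ]] [[-0.15185753 -0.98839036 -0.00487761  0.02660555]
 [-0.96666113  0.14954475 -0.2078524   0.70480189]
 [ 0.20616873 -0.02684896 -0.97814804  0.73058753]
 [ 0.          0.          0.          1.        ]]
wrist [[304.00942805   0.         311.63862399]
 [  0.         304.00942805 200.09911325]
 [  0.           0.           1.        ]] [[ 7.47897122e-04 -9.56512016e-01 -2.91691967e-01  7.91986308e-02]
 [ 9.99999551e-01  8.85111371e-04 -3.38449072e-04 -7.38600327e-04]
 [ 5.81910481e-04 -2.91691583e-01  9.56512249e-01 -1.61072874e-01]
 [ 0.00000000e+00  0.00000000e+00  0.00000000e+00  1.00000000e+00]]
```

View pics/scene0.png

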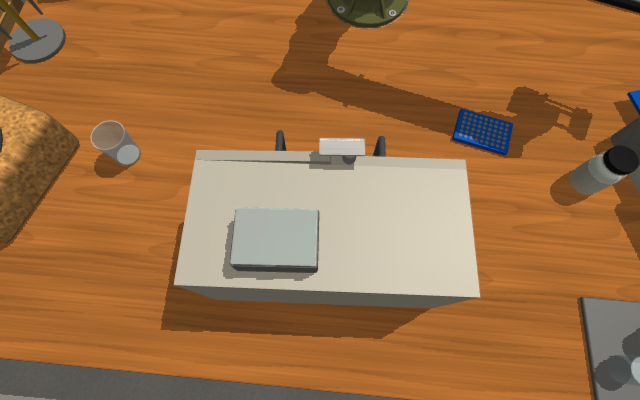

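View pics/top0.png

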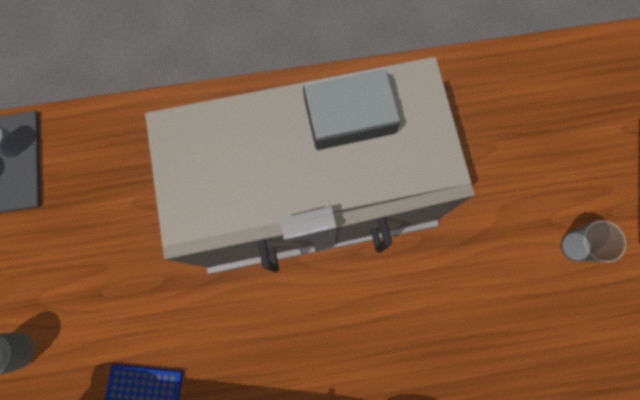

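View pics/wrist0.png

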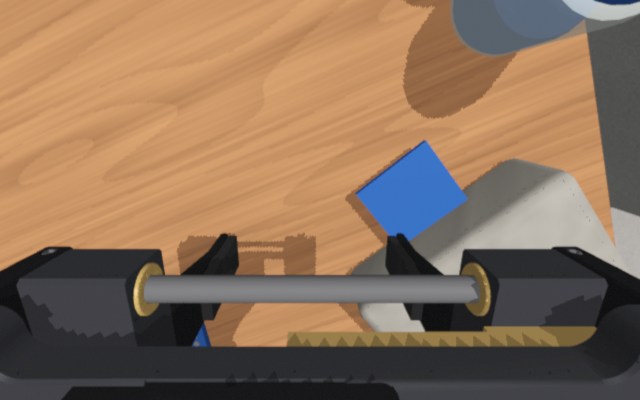

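```bash
cat > h.py <<'E'
import numpy as np
C={"scene":(np.array([[371.89828614,0,317.64130587],[0,371.89828614,198.40298722],[0,0,1]]),np.array([[-0.08997647,0.9959408,0.0024802,0.13722713],[0.93554587,0.08537371,-0.34273205,-0.56816638],[-0.34155257,-0.02851748,-0.93942993,1.04497143],[0,0,0,1]])),
"top":(np.array([[450.41093348,0,326.2414204],[0,450.41093348,196.09715444],[0,0,1]]),np.array([[-0.15185753,-0.98839036,-0.00487761,0.02660555],[-0.96666113,0.14954475,-0.2078524,0.70480189],[0.20616873,-0.02684896,-0.97814804,0.73058753],[0,0,0,1]]))}
def unp(n,uv,z):
    K,E=C[n];R=E[:3,:3];t=E[:3,3]
    d=R.T@np.linalg.solve(K,[*uv,1]);c=-R.T@t
    return c+d*(z-c[2])/d[2]
def proj(n,p):
    K,E=C[n];q=K@(E[:3,:3]@np.asarray(p)+E[:3,3]);return q[:2]/q[2]
E
python3 - <<'E'
import cv2
from h import *
for n,l in {"top":[(147,113),(435,58),(472,190),(165,248)],"scene":[(196,151),(464,159),(479,297),(176,285)]}.items():
    for p in l: print(n,p,unp(n,p,.24).round(4))
print("handle",unp("top",(381,222),.24),unp("scene",(280,133),.24),unp("top",(265,243),.24),unp("scene",(380,138),.24))
a=cv2.imread("pics/top0.png")[170:290,140:490];cv2.imwrite("pics/t1.png",cv2.resize(a,(790,271),interpolation=2))
a=cv2.imread("pics/scene0.png")[110:200,180:480];cv2.imwrite("pics/s1.png",cv2.resize(a,(790,237),interpolation=2))
E
```

```text
top (147, 113) [0.8295 0.165  0.24  ]
top (435, 58) [ 0.8508 -0.2708  0.24  ]
top (472, 190) [ 0.6429 -0.2813  0.24  ]
top (165, 248) [0.6273 0.1543 0.24  ]
scene (196, 151) [ 0.6378 -0.281   0.24  ]
scene (464, 159) [0.6123 0.1564 0.24  ]
scene (479, 297) [0.8304 0.168  0.24  ]
scene (176, 285) [ 0.8529 -0.2662  0.24  ]
handle [ 0.61756733 -0.146283    0.24      ] [ 0.59190474 -0.14807696  0.24      ] [0.61316212 0.01706303 0.24      ] [0.58609507 0.01874541 0.24      ]
```

View pics/t1.png

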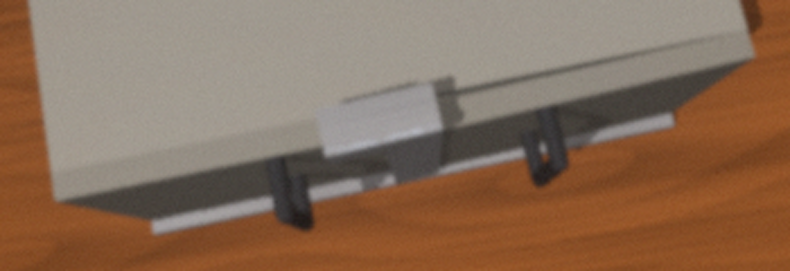

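View pics/s1.png

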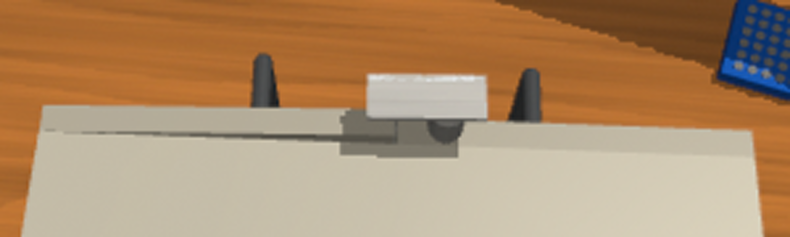

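```bash
python3 - <<'E'
from h import *
from scipy.optimize import least_squares
obs=[("top",(147,113),'bl'),("top",(435.5,58),'br'),("top",(473,193.5),'fr'),("top",(164.4,257.5),'fl'),("scene",(196.3,150.3),'fr'),("scene",(465.6,159.8),'fl'),("scene",(479.5,297),'bl'),("scene",(175.5,285),'br'),
("top",(389,241),'hr'),("scene",(279.5,133),'hr'),("scene",(381,138.5),'hl')]
for n,p,k in obs: print(n,k,unp(n,p,.24).round(4))
def pts(v):
    x,y,a,D=v
    R=np.array([[np.cos(a),-np.sin(a)],[np.sin(a),np.cos(a)]])
    L={'fl':(-D,.22),'fr':(-D,-.22),'bl':(.0,.22),'br':(.0,-.22),'hr':(-D-.035-.006,-.085),'hl':(-D-.035-.006,.085)}
    return {k:np.r_[R@np.array(q)+[x,y],.24] for k,q in L.items()}
def f(v):
    P=pts(v);return np.concatenate([proj(n,P[k])-p for n,p,k in obs])
r=least_squares(f,[.84,-.05,.05,.2],loss='soft_l1')
print(r.x,np.degrees(r.x[2]),f(r.x).reshape(-1,2).round(1))
x,y,a,D=r.x
R=np.array([[np.cos(a),-np.sin(a)],[np.sin(a),np.cos(a)]])
for nm,q in dict(handle=(-D-.035,-.085),hinge=(-D+.009,-.22),knob=(-D+.009,.03),meet=(-D,0)).items(): print(nm,R@np.array(q)+[x,y])
E
```

```text
top bl [0.8295 0.165  0.24  ]
top br [ 0.8507 -0.2715  0.24  ]
top fr [ 0.6377 -0.2815  0.24  ]
top fl [0.6145 0.1561 0.24  ]
scene fr [ 0.6365 -0.2808  0.24  ]
scene fl [0.6136 0.1589 0.24  ]
scene bl [0.8303 0.1687 0.24  ]
scene br [ 0.8529 -0.2669  0.24  ]
top hr [ 0.5898 -0.1525  0.24  ]
scene hr [ 0.592  -0.1489  0.24  ]
scene hl [0.5869 0.0204 0.24  ]
[ 0.8411495  -0.05135711  0.05125887  0.21497832] 2.936917128657123 [[-2.3  0.1]
 [-0.5 -1. ]
 [ 0.4 -0. ]
 [-0.9 -0.4]
 [-0.9  0.6]
 [-0.9  0.8]
 [-0.3 -0.4]
 [-2.7 -0.6]
 [-2.2  0.3]
 [-0.1 -1.1]
 [ 0.1 -3. ]]
handle [ 0.59585462 -0.14905347]
hinge [ 0.64671374 -0.28162175]
knob [ 0.63390464 -0.03195011]
meet [ 0.62645355 -0.06237184]
```

{"op": "carry_out", "data": {
  "plan": [
    {"dz":-1,"fingers":0},
    {"dz":-1},
    {"dz":-1},
    {"dx":-0.96,"dy":-0.89,"dz":-0.2},
    {"dx":-0.96,"dy":-0.89,"dz":-0.2},
    {"dx":-0.96,"dy":-0.89,"dz":-0.2},
    {"dx":-0.96,"dy":-0.89,"dz":-0.2},
    {"dx":-0.96,"dy":-0.89,"dz":-0.2},
    {"dx":-0.96,"dy":-0.89},
    {"dx":-0.96,"dy":-0.89},
    {"dx":-0.96,"dy":-0.89},
    {"dx":-0.96,"dy":-0.89}
  ],
  "force": 30
}}

```text
validation failed for argument at $.pl...
```

{"op": "carry_out", "data": {
  "plan": [
    {"fingers":0,"dx":0,"dy":0,"dz":-1,"rx":0,"ry":0,"rz":0},
    {"fingers":0,"dx":0,"dy":0,"dz":-1,"rx":0,"ry":0,"rz":0},
    {"fingers":0,"dx":0,"dy":0,"dz":-1,"rx":0,"ry":0,"rz":0}
  ],
  "force": 30
}}

```text
time_s: 0.52
tool_pos: [0.2482, 0.6005, 0.313]
tool_rot: [-180.0, 0.0, 157.6]
force: [0.1, 0.9, 0.2]
grip_width: 0.0647
```

{"op": "carry_out", "data": {
  "plan": [
    {"fingers":0,"dx":-0.96,"dy":-0.89,"dz":-0.2,"rx":0,"ry":0,"rz":0},
    {"fingers":0,"dx":-0.96,"dy":-0.89,"dz":-0.2,"rx":0,"ry":0,"rz":0},
    {"fingers":0,"dx":-0.96,"dy":-0.89,"dz":-0.2,"rx":0,"ry":0,"rz":0},
    {"fingers":0,"dx":-0.96,"dy":-0.89,"dz":-0.2,"rx":0,"ry":0,"rz":0},
    {"fingers":0,"dx":-0.96,"dy":-0.89,"dz":-0.2,"rx":0,"ry":0,"rz":0},
    {"fingers":0,"dx":-0.96,"dy":-0.89,"dz":0,"rx":0,"ry":0,"rz":0},
    {"fingers":0,"dx":-0.96,"dy":-0.89,"dz":0,"rx":0,"ry":0,"rz":0},
    {"fingers":0,"dx":-0.96,"dy":-0.89,"dz":0,"rx":0,"ry":0,"rz":0},
    {"fingers":0,"dx":-0.96,"dy":-0.89,"dz":0,"rx":0,"ry":0,"rz":0},
    {"fingers":0,"dx":-0.96,"dy":-0.89,"dz":0,"rx":0,"ry":0,"rz":0},
    {"fingers":0,"dx":-0.96,"dy":-0.89,"dz":0,"rx":0,"ry":0,"rz":0},
    {"fingers":0,"dx":-0.96,"dy":-0.89,"dz":0,"rx":0,"ry":0,"rz":0}
  ]
}}

```text
time_s: 2.02
tool_pos: [0.4456, 0.1713, 0.3424]
tool_rot: [180.0, -0.0, 157.6]
force: [-0.3, 0.9, -0.5]
grip_width: 0.0437
```

{"op": "carry_out", "data": {
  "plan": [
    {"fingers":0,"dx":-0.96,"dy":-0.89,"dz":0,"rx":0,"ry":0,"rz":0},
    {"fingers":0,"dx":-0.96,"dy":-0.89,"dz":0,"rx":0,"ry":0,"rz":0},
    {"fingers":0,"dx":-0.96,"dy":-0.89,"dz":0,"rx":0,"ry":0,"rz":0},
    {"fingers":0,"dx":-0.96,"dy":-0.89,"dz":0,"rx":0,"ry":0,"rz":0},
    {"fingers":0,"dx":-0.96,"dy":-0.89,"dz":0,"rx":0,"ry":0,"rz":0},
    {"fingers":0,"dx":-0.96,"dy":-0.89,"dz":0,"rx":0,"ry":0,"rz":0},
    {"fingers":0,"dx":-0.96,"dy":-0.89,"dz":0,"rx":0,"ry":0,"rz":0},
    {"fingers":0,"dx":0,"dy":0,"dz":0,"rx":0,"ry":0,"rz":1},
    {"fingers":0,"dx":0,"dy":0,"dz":0,"rx":0,"ry":0,"rz":1},
    {"fingers":0,"dx":0,"dy":0,"dz":0,"rx":0,"ry":0,"rz":1},
    {"fingers":0,"dx":0,"dy":0,"dz":0,"rx":0,"ry":0,"rz":1},
    {"fingers":0,"dx":0,"dy":0,"dz":0,"rx":0,"ry":0,"rz":1}
  ]
}}

```text
time_s: 3.52
tool_pos: [0.5601, -0.077, 0.3423]
tool_rot: [-180.0, -0.0, 107.2]
force: [1.0, -0.7, 0.6]
grip_width: 0.0439
```

{"op": "carry_out", "data": {
  "plan": [
    {"fingers":0,"dx":0,"dy":0,"dz":0,"rx":0,"ry":0,"rz":1},
    {"fingers":0,"dx":0,"dy":0,"dz":0,"rx":0,"ry":0,"rz":1},
    {"fingers":0,"dx":0,"dy":0,"dz":0,"rx":0,"ry":0,"rz":1},
    {"fingers":0,"dx":0,"dy":0,"dz":0,"rx":0,"ry":0,"rz":1},
    {"fingers":0,"dx":0,"dy":0,"dz":0,"rx":0,"ry":0,"rz":1},
    {"fingers":0,"dx":0,"dy":0,"dz":0,"rx":0,"ry":0,"rz":1},
    {"fingers":0,"dx":0,"dy":0,"dz":0,"rx":0,"ry":0,"rz":1},
    {"fingers":0,"dx":0,"dy":0,"dz":0,"rx":0,"ry":0,"rz":1},
    {"fingers":0,"dx":0,"dy":0,"dz":0,"rx":0,"ry":0,"rz":1},
    {"fingers":0,"dx":0,"dy":0,"dz":0,"rx":0,"ry":0,"rz":1},
    {"fingers":0,"dx":0,"dy":0,"dz":0,"rx":0,"ry":0,"rz":0.47},
    {"fingers":0,"dx":0,"dy":0,"dz":0,"rx":0,"ry":0,"rz":0}
  ]
}}

```text
time_s: 5.03
tool_pos: [0.5601, -0.077, 0.3423]
tool_rot: [-180.0, 0.0, 2.9]
force: [-0.4, 1.0, -0.4]
grip_width: 0.0436
```

{"op": "carry_out", "data": {
  "plan": [
    {"fingers":0,"dx":0.35,"dy":0.82,"dz":0,"rx":0,"ry":0,"rz":0},
    {"fingers":0,"dx":0.35,"dy":0.82,"dz":0,"rx":0,"ry":0,"rz":0},
    {"fingers":0,"dx":0.35,"dy":0.82,"dz":0,"rx":0,"ry":0,"rz":0}
  ]
}}

```text
time_s: 5.4
tool_pos: [0.5957, -0.1496, 0.3424]
tool_rot: [-180.0, 0.0, 3.0]
force: [0.5, 0.3, 0.6]
grip_width: 0.0436
```

```bash
python3 - <<'E'
from cell import sensors, imaging
import cv2
o=sensors.get_obs();print(o['time_s'],o['tool_pos'],o['tool_rot'],o['qpos'])
for n in ["scene","wrist"]:
    d=imaging.read_camera(n);cv2.imwrite(f"pics/{n}1.png",d["color"][:,:,::-1])
E
```

```text
5.4 [ 0.59572266 -0.14962229  0.3424409 ] [-1.79980987e+02  2.87298462e-03  2.99720488e+00] [-26.579688    15.68729961  48.69442232  78.45963589 -11.73726447
  91.02671792 -66.18003305]
```

View pics/wrist1.png

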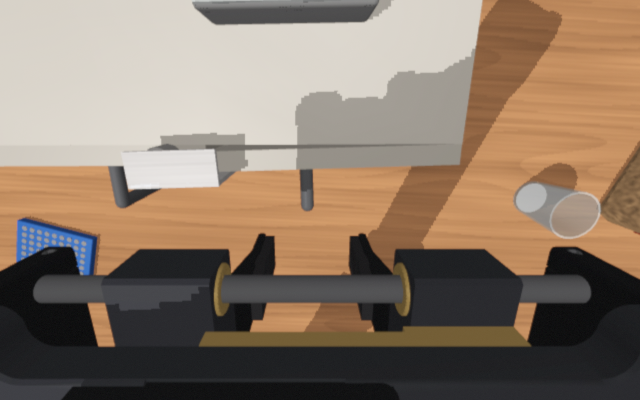

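View pics/scene1.png

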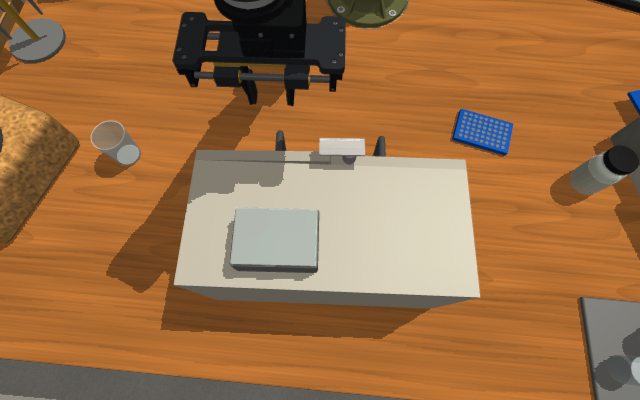

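```bash
cat >> h.py <<'E'
from scipy.spatial.transform import Rotation as Ro
KW=np.array([[304.00942805,0,311.63862399],[0,304.00942805,200.09911325],[0,0,1]])
TC=np.array([[7.47897122e-04,-9.56512016e-01,-2.91691967e-01,7.91986308e-02],[9.99999551e-01,8.85111371e-04,-3.38449072e-04,-7.38600327e-04],[5.81910481e-04,-2.91691583e-01,9.56512249e-01,-1.61072874e-01],[0,0,0,1]])
def wunp(pos,rot,uv,z):
    T=np.eye(4);T[:3,:3]=Ro.from_euler('xyz',rot,degrees=True).as_matrix();T[:3,3]=pos
    T=T@TC;d=T[:3,:3]@np.linalg.solve(KW,[*uv,1]);c=T[:3,3];return c+d*(z-c[2])/d[2]
E
python3 - <<'E'
from h import *
p=[ 0.59572266,-0.14962229,0.3424409];r=[-179.981,.003,2.997]
for n,uv,z in [("bar tip front",(307,206),.24),("bar top arm L",(301,190),.24),("arm R",(313,190),.24),("door R corner",(461,163),.24),("doors edge",(105,165),.24),("hood fl",(128,190),.276),("hood fr",(218,186),.276),("hood bl",(123,151),.276),("hood br",(217,149),.276),('box l',(217,22),.24),('boxr',(360,20),.24),('box tl',(195,2),.27),('tr',(379,2),.27)]: print(n,wunp(p,r,uv,z).round(4))
E
python3 - <<'E'
import cv2
a=cv2.imread("pics/wrist1.png")[130:230,100:480];cv2.imwrite("pics/w1.png",cv2.resize(a,(798,210),interpolation=2))
E
```

```text
bar tip front [ 0.5887 -0.1449  0.24  ]
bar top arm L [ 0.6035 -0.1388  0.24  ]
arm R [ 0.604  -0.1495  0.24  ]
door R corner [ 0.6353 -0.2773  0.24  ]
doors edge [0.617  0.0336 0.24  ]
hood fl [ 0.6061 -0.0057  0.276 ]
hood fr [ 0.613  -0.0755  0.276 ]
hood bl [ 0.6362 -0.0057  0.276 ]
hood br [ 0.6414 -0.0758  0.276 ]
box l [ 0.7336 -0.0685  0.24  ]
boxr [ 0.7408 -0.1782  0.24  ]
box tl [ 0.7381 -0.063   0.27  ]
tr [ 0.7446 -0.1861  0.27  ]
```

View pics/w1.png

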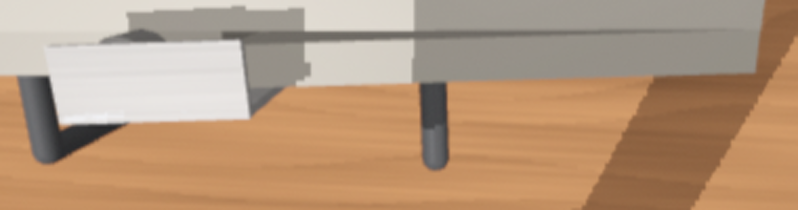

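{"op": "carry_out", "data": {
  "plan": [
    {"fingers":0,"dx":-0.06,"dy":-0.08,"dz":1,"rx":0,"ry":0,"rz":0},
    {"fingers":0,"dx":0,"dy":0,"dz":1,"rx":0,"ry":0,"rz":0},
    {"fingers":0,"dx":0,"dy":0,"dz":1,"rx":0,"ry":0,"rz":0},
    {"fingers":0,"dx":0,"dy":0,"dz":0.7,"rx":0,"ry":0,"rz":0},
    {"fingers":0,"dx":0,"dy":0,"dz":0.58,"rx":0,"ry":0,"rz":0},
    {"fingers":0,"dx":0,"dy":0,"dz":0,"rx":0,"ry":0,"rz":0}
  ]
}}

```text
time_s: 6.25
tool_pos: [0.5927, -0.146, 0.213]
tool_rot: [-180.0, 0.1, 2.9]
force: [-0.1, -0.4, 0.4]
grip_width: 0.0437
```

```bash
python3 - <<'E'
from cell import sensors, imaging
import cv2
o=sensors.get_obs();print(o['time_s'],o['tool_pos'],o['tool_rot'],o['qpos'],o['force'])
for n in ["wrist"]:
    d=imaging.read_camera(n);cv2.imwrite(f"pics/{n}2.png",d["color"][:,:,::-1])
E
```

```text
6.25 [ 0.59274198 -0.14596782  0.21298921] [-1.79952462e+02  1.27342809e-01  2.91904364e+00] [-27.09060164  17.66591003  47.3824417   91.2335101  -13.24195821
  77.07726103 -65.12686705] [-0.11193017 -0.40057916  0.44419767]
```

View pics/wrist2.png

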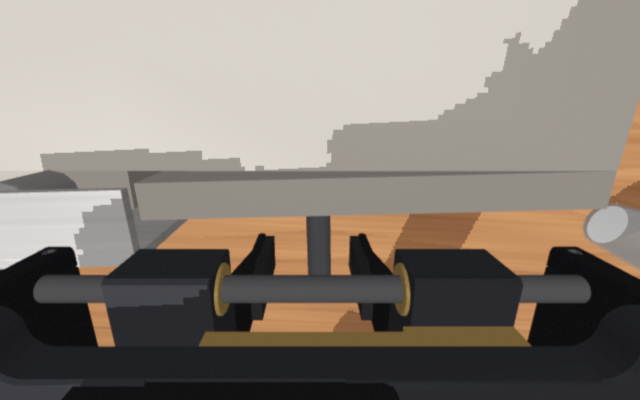

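```bash
python3 - <<'E'
from h import *
p=[ 0.59274198,-0.14596782,0.21298921];r=[-179.95,.127,2.919]
for n,uv,z in [("door front at handle",(319,213),.24),("arm L",(307,240),.24),("arm R",(331,240),.24),("R corner",(616,206),.24)]: print(n,wunp(p,r,uv,z).round(4))
E
```

```text
door front at handle [ 0.6249 -0.147   0.24  ]
arm L [ 0.6109 -0.1421  0.24  ]
arm R [ 0.6115 -0.1536  0.24  ]
R corner [ 0.6355 -0.2841  0.24  ]
```

{"op": "carry_out", "data": {
  "plan": [
    {"fingers":1,"dx":0,"dy":0.06,"dz":0,"rx":0,"ry":0,"rz":0},
    {"fingers":1,"dx":0,"dy":0,"dz":0,"rx":0,"ry":0,"rz":0},
    {"fingers":1,"dx":0,"dy":0,"dz":0,"rx":0,"ry":0,"rz":0},
    {"fingers":1,"dx":0,"dy":0,"dz":0,"rx":0,"ry":0,"rz":0}
  ],
  "force": 30
}}

```text
time_s: 6.8
tool_pos: [0.5939, -0.1497, 0.2145]
tool_rot: [179.9, -0.1, 2.8]
force: [2.0, -3.4, -0.6]
grip_width: 0.0114
```

{"op": "carry_out", "data": {
  "plan": [
    {"fingers":1,"dx":-0.387,"dy":0.145,"dz":0,"rx":0,"ry":0,"rz":-0.5},
    {"fingers":1,"dx":-0.387,"dy":0.145,"dz":0,"rx":0,"ry":0,"rz":-0.5},
    {"fingers":1,"dx":-0.387,"dy":0.145,"dz":0,"rx":0,"ry":0,"rz":-0.5},
    {"fingers":1,"dx":-0.387,"dy":0.145,"dz":0,"rx":0,"ry":0,"rz":-0.5}
  ]
}}

```text
time_s: 7.3
tool_pos: [0.5523, -0.1744, 0.2145]
tool_rot: [179.9, -0.2, 23.1]
force: [3.7, -1.1, -3.3]
grip_width: 0.0114
```

{"op": "carry_out", "data": {
  "plan": [
    {"fingers":1,"dx":-0.387,"dy":0.145,"dz":0,"rx":0,"ry":0,"rz":-0.5},
    {"fingers":1,"dx":-0.387,"dy":0.145,"dz":0,"rx":0,"ry":0,"rz":-0.5},
    {"fingers":1,"dx":-0.387,"dy":0.145,"dz":0,"rx":0,"ry":0,"rz":-0.5},
    {"fingers":1,"dx":-0.387,"dy":0.145,"dz":0,"rx":0,"ry":0,"rz":-0.5},
    {"fingers":1,"dx":-0.387,"dy":0.145,"dz":0,"rx":0,"ry":0,"rz":-0.5},
    {"fingers":1,"dx":-0.387,"dy":0.145,"dz":0,"rx":0,"ry":0,"rz":-0.5},
    {"fingers":1,"dx":-0.387,"dy":0.145,"dz":0,"rx":0,"ry":0,"rz":-0.5},
    {"fingers":1,"dx":-0.387,"dy":0.145,"dz":0,"rx":0,"ry":0,"rz":-0.5}
  ]
}}

```text
time_s: 8.3
tool_pos: [0.505, -0.2581, 0.2144]
tool_rot: [179.9, -0.1, 63.1]
force: [2.8, 1.4, -1.1]
grip_width: 0.0115
```

{"op": "carry_out", "data": {
  "plan": [
    {"fingers":1,"dx":-0.387,"dy":0.145,"dz":0,"rx":0,"ry":0,"rz":-0.5},
    {"fingers":1,"dx":-0.387,"dy":0.145,"dz":0,"rx":0,"ry":0,"rz":-0.5},
    {"fingers":1,"dx":-0.387,"dy":0.145,"dz":0,"rx":0,"ry":0,"rz":-0.5},
    {"fingers":1,"dx":-0.387,"dy":0.145,"dz":0,"rx":0,"ry":0,"rz":-0.5},
    {"fingers":1,"dx":-0.387,"dy":0.145,"dz":0,"rx":0,"ry":0,"rz":-0.5},
    {"fingers":1,"dx":-0.387,"dy":0.145,"dz":0,"rx":0,"ry":0,"rz":-0.5},
    {"fingers":1,"dx":0,"dy":0,"dz":0,"rx":0,"ry":0,"rz":0}
  ]
}}

```text
time_s: 9.18
tool_pos: [0.5126, -0.3321, 0.2144]
tool_rot: [179.9, 0.0, 92.8]
force: [3.1, 1.1, 1.5]
grip_width: 0.0112
```

{"op": "carry_out", "data": {
  "plan": [
    {"fingers":0,"dx":0,"dy":0,"dz":0,"rx":0,"ry":0,"rz":0},
    {"fingers":0,"dx":0,"dy":0,"dz":0,"rx":0,"ry":0,"rz":0},
    {"fingers":0,"dx":0,"dy":0,"dz":-0.5,"rx":0,"ry":0,"rz":0},
    {"fingers":0,"dx":0,"dy":0,"dz":-1,"rx":0,"ry":0,"rz":0},
    {"fingers":0,"dx":0,"dy":0,"dz":-1,"rx":0,"ry":0,"rz":0},
    {"fingers":0,"dx":0,"dy":0,"dz":-1,"rx":0,"ry":0,"rz":0},
    {"fingers":0,"dx":0,"dy":0,"dz":-0.7,"rx":0,"ry":0,"rz":0}
  ]
}}

```text
time_s: 10.05
tool_pos: [0.5114, -0.3326, 0.343]
tool_rot: [179.9, 0.1, 92.8]
force: [0.5, -0.6, 0.1]
grip_width: 0.0431
```

```bash
python3 - <<'E'
from cell import sensors, imaging
import cv2
o=sensors.get_obs();print(o['time_s'],o['tool_pos'],o['tool_rot'],o['qpos'],o['force'])
for n in ["scene","top"]:
    d=imaging.read_camera(n);cv2.imwrite(f"pics/{n}3.png",d["color"][:,:,::-1])
E
```

```text
10.05 [ 0.51143107 -0.33261558  0.34295743] [1.79874933e+02 7.28414678e-02 9.28123001e+01] [-4.64536772 14.01374032 43.84164281 79.06007414 -9.68392592 90.58263012
 41.02081252] [ 0.46557391 -0.58666507  0.14795272]
```

View pics/scene3.png

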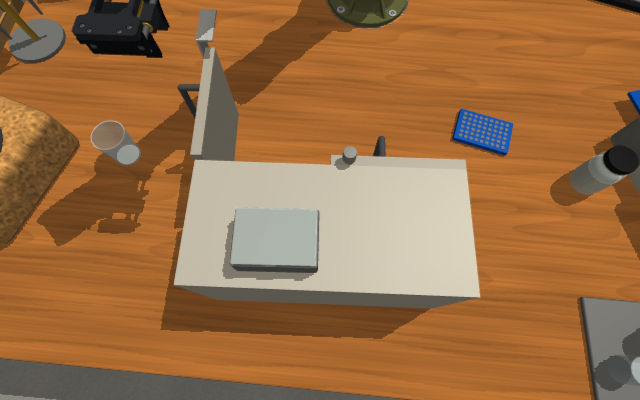

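View pics/top3.png

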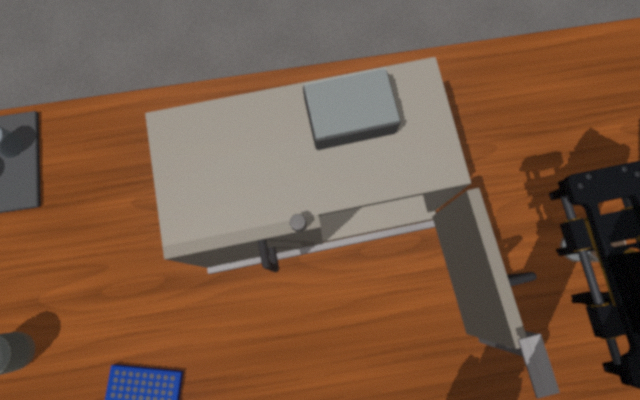

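```bash
python3 - <<'E'
from h import *
import cv2
print(unp("scene",(349.5,152),.268),unp("top",(298,221),.268))
# door edges top: angle
print(unp("scene",(198,156),.24),unp("scene",(208,50),.24),unp("top",(473,190),.24),unp("top",(520,345),.24))
a=cv2.imread("pics/top3.png")[200:250,270:330];b=cv2.imread("pics/scene3.png")[130:180,320:380]
import numpy as np
cv2.imwrite("pics/k.png",cv2.resize(np.hstack([a,b]),(780,325),interpolation=2))
E
```

```text
[ 0.63122436 -0.03166684  0.268     ] [ 0.63200933 -0.03346708  0.268     ]
[ 0.64648679 -0.27590908  0.24      ] [ 0.43247313 -0.30071458  0.24      ] [ 0.64268367 -0.28264701  0.24      ] [ 0.42886807 -0.29792598  0.24      ]
```

View pics/k.png

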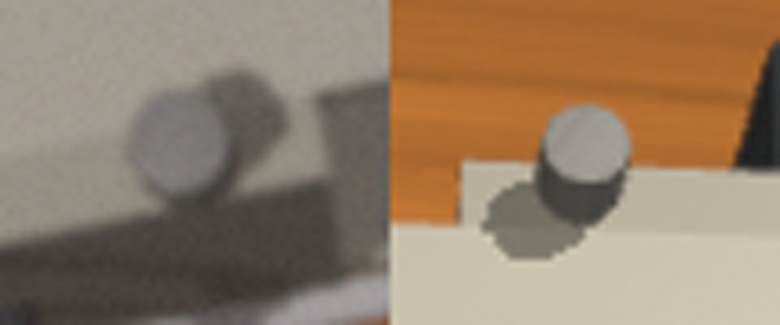

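{"op": "carry_out", "data": {
  "plan": [
    {"fingers":0,"dx":0.98,"dy":0.45,"dz":0,"rx":0,"ry":0,"rz":0},
    {"fingers":0,"dx":0.98,"dy":0.45,"dz":0,"rx":0,"ry":0,"rz":0},
    {"fingers":0,"dx":0.98,"dy":0.45,"dz":0,"rx":0,"ry":0,"rz":0},
    {"fingers":0,"dx":0.98,"dy":0.45,"dz":0,"rx":0,"ry":0,"rz":0},
    {"fingers":0,"dx":0.98,"dy":0.45,"dz":0,"rx":0,"ry":0,"rz":0},
    {"fingers":0,"dx":0.98,"dy":0.45,"dz":0,"rx":0,"ry":0,"rz":0},
    {"fingers":0,"dx":0.98,"dy":0.45,"dz":0,"rx":0,"ry":0,"rz":0},
    {"fingers":0,"dx":0.98,"dy":0.45,"dz":0,"rx":0,"ry":0,"rz":0},
    {"fingers":0,"dx":0.98,"dy":0.45,"dz":0,"rx":0,"ry":0,"rz":0},
    {"fingers":0,"dx":0.98,"dy":0.45,"dz":0,"rx":0,"ry":0,"rz":0},
    {"fingers":0,"dx":0,"dy":0,"dz":0,"rx":0,"ry":0,"rz":0}
  ]
}}

```text
time_s: 11.52
tool_pos: [0.632, -0.0278, 0.3387]
tool_rot: [-179.9, -0.1, 93.2]
force: [-0.7, 0.4, -0.1]
grip_width: 0.0436
```

```bash
python3 - <<'E'
from cell import sensors, imaging
import cv2
o=sensors.get_obs();print(o['time_s'],o['tool_pos'],o['tool_rot'],o['qpos'],o['force'])
for n in ["wrist"]:
    d=imaging.read_camera(n);cv2.imwrite(f"pics/{n}4.png",d["color"][:,:,::-1])
E
```

```text
11.525 [ 0.63196936 -0.0278416   0.33868039] [-1.79886845e+02 -6.05478013e-02  9.31664250e+01] [-25.90999204  16.25174254  33.89385914  75.59403308  -9.01950245
  90.91555452   9.95136086] [-0.65149355  0.41015153 -0.1402329 ]
```

View pics/wrist4.png

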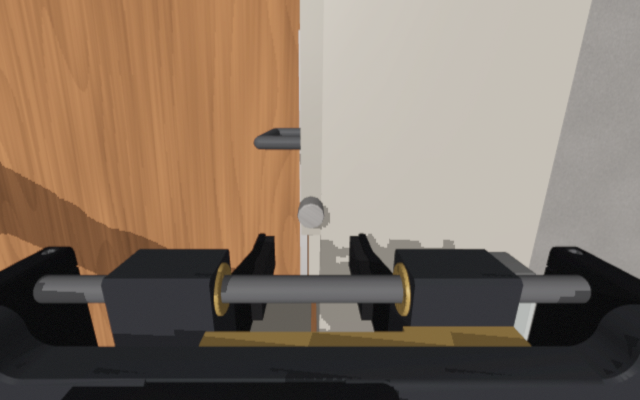

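```bash
python3 - <<'E'
from h import *
p=[ 0.63196936,-0.0278416,0.33868];r=[-179.887,-.06,93.17]
print(wunp(p,r,(311.5,212.5),.268))
E
```

```text
[ 0.63101003 -0.02976169  0.268     ]
```

{"op": "carry_out", "data": {
  "plan": [
    {"fingers":0,"dx":-0.1,"dy":0,"dz":1,"rx":0,"ry":0,"rz":0},
    {"fingers":0,"dx":0,"dy":0,"dz":1,"rx":0,"ry":0,"rz":0},
    {"fingers":0,"dx":0,"dy":0,"dz":0.7,"rx":0,"ry":0,"rz":0},
    {"fingers":0,"dx":0,"dy":0,"dz":0.35,"rx":0,"ry":0,"rz":0},
    {"fingers":0,"dx":0,"dy":0,"dz":0,"rx":0,"ry":0,"rz":0},
    {"fingers":0,"dx":0,"dy":0,"dz":0,"rx":0,"ry":0,"rz":0}
  ]
}}

```text
time_s: 12.32
tool_pos: [0.6323, -0.0353, 0.2498]
tool_rot: [179.9, 0.0, 92.8]
force: [-0.1, -1.2, 1.2]
grip_width: 0.0434
```

{"op": "carry_out", "data": {
  "plan": [
    {"fingers":0,"dx":0.13,"dy":0,"dz":0.1,"rx":0,"ry":0,"rz":0},
    {"fingers":0,"dx":0,"dy":0,"dz":0,"rx":0,"ry":0,"rz":0}
  ]
}}

```text
time_s: 12.58
tool_pos: [0.6318, -0.0301, 0.2458]
tool_rot: [180.0, -0.0, 92.9]
force: [0.1, 0.3, -0.3]
grip_width: 0.0434
```

```bash
python3 - <<'E'
from cell import sensors, imaging
import cv2
o=sensors.get_obs();print(o['time_s'],o['tool_pos'],o['tool_rot'],o['force'])
for n in ["wrist","top"]:
    d=imaging.read_camera(n);cv2.imwrite(f"pics/{n}5.png",d["color"][:,:,::-1])
E
```

```text
12.575 [ 0.63175196 -0.03012528  0.24582679] [ 1.79979943e+02 -2.54569697e-02  9.29081675e+01] [ 0.07371214  0.26643302 -0.33403008]
```

View pics/wrist5.png

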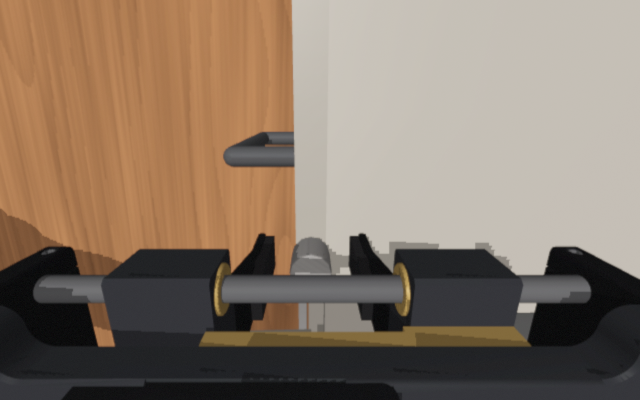

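View pics/top5.png

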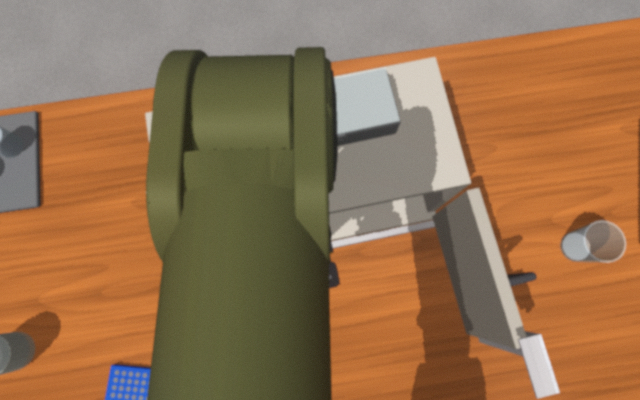

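{"op": "carry_out", "data": {
  "plan": [
    {"fingers":1,"dx":0,"dy":0,"dz":0,"rx":0,"ry":0,"rz":0},
    {"fingers":1,"dx":0,"dy":0,"dz":0,"rx":0,"ry":0,"rz":0},
    {"fingers":1,"dx":0,"dy":0,"dz":0,"rx":0,"ry":0,"rz":0},
    {"fingers":1,"dx":0,"dy":0,"dz":0,"rx":0,"ry":0,"rz":0}
  ],
  "force": 45
}}

```text
time_s: 13.18
tool_pos: [0.6312, -0.031, 0.2456]
tool_rot: [-179.9, -0.0, 92.8]
force: [-1.1, 0.1, 1.4]
grip_width: 0.0205
```

{"op": "carry_out", "data": {
  "plan": [
    {"fingers":1,"dx":0,"dy":0,"dz":-0.15,"rx":0,"ry":0,"rz":0},
    {"fingers":1,"dx":0,"dy":0,"dz":-0.15,"rx":0,"ry":0,"rz":0},
    {"fingers":1,"dx":0,"dy":0,"dz":-0.15,"rx":0,"ry":0,"rz":0},
    {"fingers":1,"dx":0,"dy":0,"dz":-0.15,"rx":0,"ry":0,"rz":0},
    {"fingers":1,"dx":0,"dy":0,"dz":-0.15,"rx":0,"ry":0,"rz":0},
    {"fingers":1,"dx":0,"dy":0,"dz":0,"rx":0,"ry":0,"rz":0}
  ]
}}

```text
time_s: 13.92
tool_pos: [0.6313, -0.031, 0.2689]
tool_rot: [-180.0, -0.0, 92.8]
force: [-5.1, 1.0, -0.1]
grip_width: 0.0208
```

{"op": "carry_out", "data": {
  "plan": [
    {"fingers":1,"dx":0,"dy":0,"dz":-0.06,"rx":0,"ry":0,"rz":0},
    {"fingers":1,"dx":0,"dy":0,"dz":-0.06,"rx":0,"ry":0,"rz":0},
    {"fingers":1,"dx":0,"dy":0,"dz":0,"rx":0,"ry":0,"rz":0}
  ]
}}

```text
time_s: 14.3
tool_pos: [0.6311, -0.0309, 0.2692]
tool_rot: [-179.8, 0.0, 92.8]
force: [-0.6, -0.6, -19.4]
grip_width: 0.0208
```

{"op": "carry_out", "data": {
  "plan": [
    {"fingers":0,"dx":0,"dy":0,"dz":0,"rx":0,"ry":0,"rz":0},
    {"fingers":0,"dx":0,"dy":0,"dz":0,"rx":0,"ry":0,"rz":0},
    {"fingers":0,"dx":0,"dy":0,"dz":0,"rx":0,"ry":0,"rz":0},
    {"fingers":0,"dx":0,"dy":0,"dz":-0.5,"rx":0,"ry":0,"rz":0},
    {"fingers":0,"dx":0,"dy":0,"dz":-1,"rx":0,"ry":0,"rz":0},
    {"fingers":0,"dx":0,"dy":0,"dz":-1,"rx":0,"ry":0,"rz":0},
    {"fingers":0,"dx":0.8,"dy":-1,"dz":-0.5,"rx":0,"ry":0,"rz":0},
    {"fingers":0,"dx":1,"dy":-1,"dz":0,"rx":0,"ry":0,"rz":0},
    {"fingers":0,"dx":1,"dy":-1,"dz":0,"rx":0,"ry":0,"rz":0},
    {"fingers":0,"dx":1,"dy":-1,"dz":0,"rx":0,"ry":0,"rz":0},
    {"fingers":0,"dx":1,"dy":0,"dz":0,"rx":0,"ry":0,"rz":0},
    {"fingers":0,"dx":1,"dy":0,"dz":0,"rx":0,"ry":0,"rz":0}
  ]
}}

```text
time_s: 15.8
tool_pos: [0.5031, 0.1378, 0.364]
tool_rot: [179.8, -0.1, 92.9]
force: [0.4, 0.3, -0.0]
grip_width: 0.0436
```

```bash
python3 - <<'E'
from cell import sensors, imaging
import cv2
o=sensors.get_obs();print(o['time_s'],o['tool_pos'],o['tool_rot'],o['force'],o['joint_velocities'])
for n in ["scene","top"]:
    d=imaging.read_camera(n);cv2.imwrite(f"pics/{n}6.png",d["color"][:,:,::-1])
E
```

```text
15.8 [0.5030672  0.13780864 0.36404811] [ 1.79817852e+02 -1.24069414e-01  9.28519612e+01] [ 0.42424177  0.32932589 -0.01440278] [-11.54778838   7.50262277 -11.46093319  -6.33525511  -2.7812904
  -0.26058673 -23.12828505]
```

View pics/scene6.png

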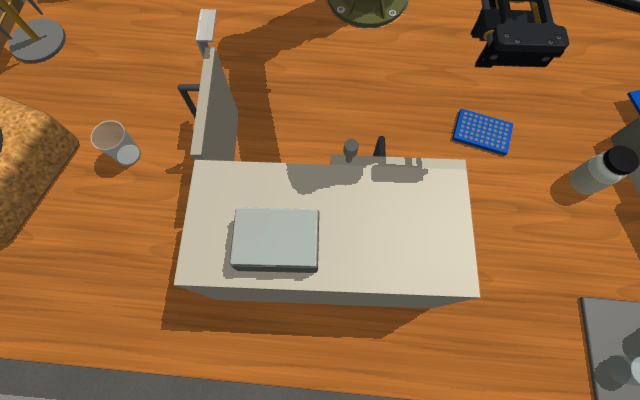

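View pics/top6.png

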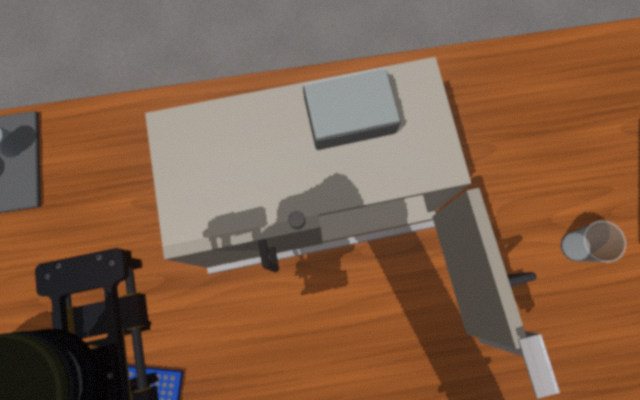

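```bash
python3 - <<'E'
from h import *
import cv2
s0=cv2.imread("pics/scene3.png")[130:180,320:380];s=cv2.imread("pics/scene6.png")[130:180,320:380]
cv2.imwrite("pics/k2.png",cv2.resize(np.hstack([s0,s]),(780,325),interpolation=2))
for z in (.268,.284,.293): print(z,proj("scene",[.632,-.032,z]),proj("top",[.632,-.032,z]))
E
```

```text
0.268 [349.25579082 152.42789982] [296.90986651 221.17330109]
0.284 [350.1256952  147.58004863] [296.06356221 219.2802443 ]
0.293 [350.63573146 144.73769045] [295.56727587 218.17012561]
```

View pics/k2.png

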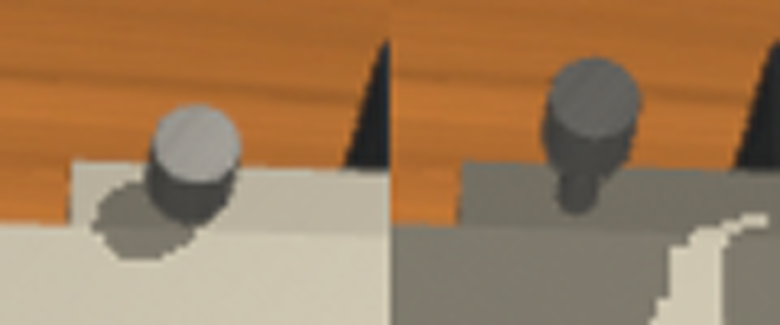

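{"op": "carry_out", "data": {
  "plan": [
    {"fingers":0,"dx":0,"dy":0,"dz":0,"rx":0,"ry":0,"rz":0},
    {"fingers":0,"dx":0,"dy":0,"dz":0,"rx":0,"ry":0,"rz":0},
    {"fingers":0,"dx":0,"dy":0,"dz":0,"rx":0,"ry":0,"rz":0}
  ]
}}

```text
time_s: 16.27
tool_pos: [0.5034, 0.1358, 0.3621]
tool_rot: [180.0, -0.0, 92.7]
force: [-0.0, 0.4, -0.4]
grip_width: 0.0438
```

```bash
python3 -c "
from cell import ticket
print(ticket.sign_off())"
```

```text
the job is handed in; nothing more can be done
None
```

I opened the right-hand door and lifted the bolt, in that order. Then I let go, moved the arm clear and handed the job in at about 16.3 s of the 42 s.

- **Door:** I pinched the handle from above and swung the door about its hinge. The tool yaw went from 2.8° to 92.8°, so the door turned about 90°. Pictures taken after I let go, and again at the end, show it still standing square to the cupboard's front.
- **Bolt:** I pulled the knob up until the tool stopped rising and felt about 19 N, which I took as the upper stop. In the final scene picture, the knob top sits about 24 mm higher than before (7.4 pixels), with its stem showing. The stop is at 25 mm, and the foot clears the sill at about 16 mm.
- **Forces and contact:** The highest force I read was that 19 N pull, though I only saw readings at the end of each call. The arm ended clear of everything, with about 0.5 N on the wrist.
- **Disagreements:** Camera estimates of the same points differed by up to about 4 mm. Just before I gripped the knob, the tool pose also read about 4 mm off, so I corrected it before closing. The grip widths (11.4 mm on the handle, 20.5 mm on the knob) were slightly under the stated 12 mm and 22 mm. None of these stopped a grasp from holding.

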